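# Ease a blister pack off its bent display hook and file it in the prep rack

## Robot

A 6-joint arm with a two-finger parallel gripper is mounted at the origin on a cart in front of the work surface, level with it; the furniture and walls round the work are solid. World frame = base frame: x ahead of the robot, y to its left, z up, the work surface at z = 0. Lengths are in m, angles in rad, forces in N, time in s.
With the tool pointing down it reaches from about 0.325 to 0.9 m from the base axis. Payload 6.1 kg.
Tool frame: the origin (TCP) lies between the finger pads; the fingertips stand 14 mm ahead of it and the grasp point (between the pads) lies 5 mm behind it; x points along the fingers, z is the direction in which the jaws open and shut, and the axes are right-handed (so a half turn about x gives the same grasp; the last joint's range is limited). The gripper opens to 87 mm and grips with 3 to 60 N. Pads are 19 mm wide; open, the fingers measure 117 mm over their backs; the gripper's body (75 mm by 190 mm) begins 51 mm behind the grasp point.
Start: joints at [-1.388, 0.22, 1.526, -0, 1.395, -0.126], TCP at [0.19, -0.595, 0.237] pointing down, gripper open.
Joint ranges: [-2.98, 2.98], [-0.91, 2.08], [0.09, 2.57], [-1.24, 4.39], [0.2, 2.65], [-2.68, 2.68]. Speed limits (rad/s): [2.57, 2.57, 3.01, 3.14, 3.14, 3.14].

## Interface

Orientations are given as a 3x3 rotation matrix whose columns are the frame's x, y, z axes.
In Python, from plant import env gives the robot as it stands. The module is installed in compiled form; this text tells all that it offers.
- The arm moves only by the shell command python3 -m handwheel 'ROWS' [FORCE]. ROWS is JSON, one flat list of numbers, 7 for each row, row after row: the closure in counts, from 0 (fully open) to 255 (shut), then the shift along the world's x, y, z in mm, then the turn, a rotation vector about the world's x, y, z in degrees. In form: [jaw, x, y, z, ax, ay, az, jaw, x, y, z, ax, ay, az, ...]. A call has 1 to 10 rows; each row shifts and turns the commanded pose from where the row before left it; what a row does not reach is not made up. A row lasts 1/8 s, in which the tool goes at most 62.5 mm and 10.7 degrees, less where a joint would pass 70% of its speed; a pose out of reach is approached as far as the arm can. A call is refused whole if a number of a shift passes 62.5 or a number of a turn 10.7, either way. A call with a gripper value outside its range is refused whole. The fingers move at their own pace and stop on an object; FORCE is the grip in N (left out, the last holds). Time passes only in rows, so rows that do not move let the fingers close. It gives the time, the measured TCP pose, the force and the opening at its end, in the units of the state.
- env.get_state(): the state, without advancing time (a new reading comes with each control period).
- env.snapshot(name): name is "side" or "top" or "wrist"; returns a dict with "color" (420x560x3 uint8, blue, green, red), "depth" (420x560 float32, m along the optical axis (not along the pixel's ray), 0 where there is no reading), "fx", "fy", "cx", "cy" (pixels), "k1" (the pictures are not rectified: a ray, as slopes to the right and down, at radius r is drawn at 1 + k1 r^2 times it, then the intrinsics apply), "rvec" (rotation vector, rad) and "tvec" (3), from world to camera coordinates, as OpenCV has them. Camera axes: x right, y down, z forward; pixel columns grow to the right and rows downward; lengths in m; the calibration is good to about 2 mm. A picture is of the moment at which its call begins.
- env.job_done(): hands the job in, once; it reports no verdict.
The state is a dict: "time": time; "joints": joint angles; "dq": joint speeds; "joint_torque": joint torques, N m; "eef_pos": TCP position; "eef_rot": TCP orientation; "ft_force": force on the tool from outside, world axes, zero at the start; "torque": the same for the moment, N m; "width": opening from 0.0 (shut) to 1.0 (fully open).
Only numpy, scipy, OpenCV 4.12 (cv2) and the standard library are available. Lean on these libraries where they do the work, as an engineer would, in place of code of your own. Each camera call takes 0.05 s, during which the arm holds its last target. There are 200 camera calls.

## Task

Take the pack with the green grip off its hook on the white stand and stand it upright, fully down, in the empty bay of the blue rack, lowering it all the way before you let go. The hook ends in an upturned tip that has been bent in use, and the pack's hang tab tears easily, so lift it over the tip by feel and do not strain it. Leave the orange pack hanging and the yellow pack in its bay.

Things in the scene. Friction and masses are not known exactly. Their poses are not given: they have to be found in the camera images.
- green_pack_grip (a point): middle of the green grip bar on top of the green pack: 10 mm thick (x), 44 wide (y), 28 high, 132 to 160 mm above the pack's underside. Hold the pack here from above, fingers in front and behind; fingertips no lower than 123 mm above the underside clear the hook's tip on the way off. Axes: z up, x the thickness, along the hook. The pack may hang on either hook
- green_pack_slot (a point): point of the green pack's hang hole where the hook's centre line lies while the pack hangs, 50 mm below the middle of the grip bar. The hole is closed all round, in a 3 mm web, with rounded rims 3.5 mm thick: clear 13.5 mm wide, 13 high, its roof a notch that sits on the hook. On the level hook the pack can be lifted 5.7 mm, and then shifted 4.5 mm to either side
- green_pack_foot (a point): centre of the green pack's underside, 146 mm below the middle of the grip bar. The pack is a clear two-sided clamshell with two small prefilled syringes inside, about 60 g, 160 mm high, 74 mm wide (y); its shell is 14 mm thick (x) and 84 mm high
- orange_pack_grip (a point): middle of the grip bar of an equal pack with an orange grip that hangs on the other hook of the stand; it stays there
- hook_stand: fixed white stand: foot plate 150 x 190 x 10 mm, two tubes, a rail along y at 150 mm height, none of it above 160 mm. From the rail two hooks, 4.5 mm round bars, point along -x (to the robot) at y = +66 and -66 mm, 150 mm up, level for 105 mm from the rail's centre, then bent up into a tip. Origin on the worktop under the rail's middle, z up
- elbow_left (a point): bend of the left hook (y = +66 mm in the stand's frame), on its centre line; axes as the stand's. From here a straight rigid tip 34 mm long rises towards the robot. How it is bent differs from hook to hook and is not measured: 8 to 44 degrees above level (end 5 to 24 mm higher) and up to 18 degrees to either side (end up to 10 mm aside). It must be felt
- elbow_right (a point): bend of the right hook (y = -66 mm), otherwise as elbow_left. On the steepest tip an upright pack has about 2.5 mm of vertical play in its hang hole, on the flattest about 5.5 mm. The web tears when pack and hook press on each other with more than 6 N
- free_bay (a point): middle of the inner floor of the empty bay of the fixed blue rack, 6 mm above the worktop. The bay is open above, 20 mm clear along x, 80 mm along y, 40 mm deep, walls 4 mm; a pack stands in it with its thickness along x. Axes as the rack's, z up. The rack's other bay lies 84 mm along -y
- yellow_pack_grip (a point): middle of the grip bar of an equal pack with a yellow grip that stands loose in the rack's other bay; it stays there
There are look-alikes about, which are no part of the job. Leave any brown or turquoise look-alike of the part that bears green_pack_grip alone.

How it is judged:
On the way, in this order (a step that is already met when the one before it is completed fails the run):
1. the green pack has been slid off the hook's tip and is held in the air (x of green_pack_grip in the frame of hook_stand below -0.155 m and height (world z) of green_pack_grip above 0.17 m and contact force between green_pack and the fingers above 0.3 N), for 0.1 s.
2. the green pack stands fully down in the empty bay while still held (x of green_pack_foot in the frame of free_bay between -0.009 and 0.009 m and y of green_pack_foot in the frame of free_bay between -0.01 and 0.01 m and z of green_pack_foot in the frame of free_bay between -0.003 and 0.006 m and angle between green_pack_foot's own z axis and vertical below 0.25 rad and contact force between green_pack and the fingers above 0.3 N), for 0.1 s.
At the end, for the whole second after the job is handed in: The green pack stands at rest in the empty bay: its underside within 6 mm of the bay's floor, within 9 mm (x) and 10 mm (y) of its centre, tilted less than 0.25 rad. The orange and yellow packs are within 20 mm of where they were (x of green_pack_foot in the frame of free_bay between -0.009 and 0.009 m and y of green_pack_foot in the frame of free_bay between -0.01 and 0.01 m and z of green_pack_foot in the frame of free_bay between -0.003 and 0.006 m and angle between green_pack_foot's own z axis and vertical below 0.25 rad and linear speed of green_pack below 0.02 m/s and distance of each of orange_pack_grip, yellow_pack_grip from where it was at the start of the episode below 0.02 m); the robot touches nothing.
It fails at once if the green pack and the stand press on each other with more than 6 N (the hang tab tears) (contact force between green_pack and hook_stand above 6 N).
It fails at once if the orange pack is moved more than 30 mm (distance of orange_pack_grip from where it was at the start of the episode above 0.03 m).
It fails at once if the yellow pack is moved more than 30 mm (distance of yellow_pack_grip from where it was at the start of the episode above 0.03 m).
It also fails if it takes over 72 s, if anything falls off the work surface, if the arm or the gripper's body presses on something with over 40 N, if the wrist force passes 120 N, or if a joint passes its speed limit or range.

## Working session

There is one attempt and no reset: what is moved stays moved. The work goes in short steps, Python scripts to look and compute and a shell command to move; the robot and the scene stay as the last step left them, time stands still between calls to the robot, and variables do not carry over. Pictures are saved under pics/ and viewed, about 8 in all and at most 12, crops included, and the job is handed in when it is done.

```bash
mkdir -p pics; cat > h.py <<'E'
import numpy as np, cv2
from plant import env
def snap(n):
    s=env.snapshot(n); return s
def pts(s):
    h,w=s["depth"].shape
    K=np.array([[s["fx"],0,s["cx"]],[0,s["fy"],s["cy"]],[0,0,1.]])
    u,v=np.meshgrid(np.arange(w),np.arange(h))
    p=cv2.undistortPoints(np.stack([u,v],-1).reshape(-1,1,2).astype(np.float64),K,np.array([s["k1"],0,0,0.])).reshape(h,w,2)
    z=s["depth"].astype(float); c=np.dstack([p*z[...,None],z])
    R=cv2.Rodrigues(np.array(s["rvec"],float))[0]
    return (c-np.array(s["tvec"],float).reshape(3))@R   # R^T (c-t)
E
python3 - <<'E'
from h import *
a=[]
for n in("side","top","wrist"):
    s=snap(n); cv2.imwrite(f"pics/{n}0.png",s["color"]); np.savez(f"{n}0.npz",**s)
    print(n,np.round(-cv2.Rodrigues(np.array(s["rvec"],float))[0].T@np.array(s["tvec"]).reshape(3),3),s["fx"],s["k1"])
    a.append(s["color"])
b=np.hstack([a[0],a[1]]); 
print(env.get_state())
cv2.imwrite("pics/wr0.png",a[2])
E
```

```text
side [-0.168  1.245  1.037] 417.9619212813052 0.04397787382193011
top [-0.216  0.137  1.824] 505.6951040847972 -0.16113653623736368
wrist [ 0.265 -0.57   0.383] 298.6490651790846 -0.0648939475529619
{'time': 0.15, 'joints': array([-1.38811857e+00,  2.21061004e-01,  1.52732911e+00, -2.53966444e-05,
        1.39468361e+00, -1.26126522e-01]), 'dq': array([-0.00049827, -0.00139359, -0.00230598,  0.00118851,  0.00144607,
       -0.00034393]), 'joint_torque': array([ 4.70875239e-04, -4.95190752e+01, -3.87881041e+01,  6.99538132e-02,
        5.30740921e-02, -7.23392964e-05]), 'eef_pos': array([ 0.18984113, -0.5950044 ,  0.23568876]), 'eef_rot': array([[-2.93644418e-04,  9.52696321e-01,  3.03923730e-01],
       [ 1.45188606e-03,  3.03923829e-01, -9.52695228e-01],
       [-9.99998903e-01,  1.61508992e-04, -1.47245204e-03]]), 'ft_force': array([-0.76927457, -0.19332341, -0.03037699]), 'torque': array([-0.01713809, -0.00719209, -0.08105432]), 'width': 0.997685428114216}
```

View pics/side0.png

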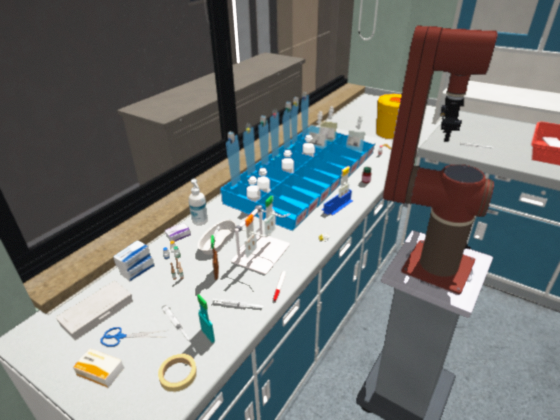

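View pics/top0.png

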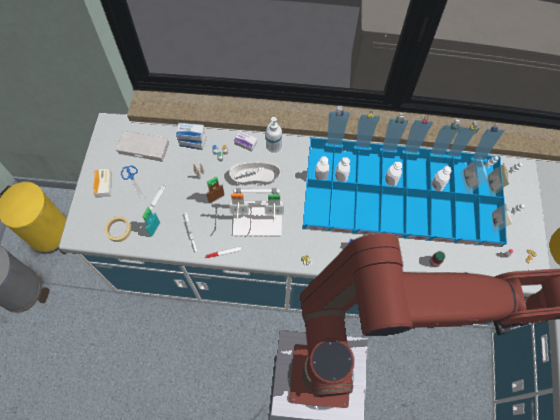

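The green grip on the white stand is at top (274,196) / side (268,203). The look-alikes with green grips are the brown pack, top (214,185) / side (213,245), and the turquoise pack, top (150,217) / side (203,305). The orange pack is at side (249,222) and the yellow one at side (346,175). I choose the grip on the stand and will check it in a crop.

```bash
python3 - <<'E'
from h import *
def L(n): return dict(np.load(f"{n}0.npz"))
S=L("side");T=L("top")
c=S["color"][120:290,180:370]; cv2.imwrite("pics/c1.png",cv2.resize(c,None,fx=4,fy=3.5*4/3.5*0+3.5,interpolation=cv2.INTER_CUBIC)[:600])
for n,s in(("side",S),("top",T)):
    P=pts(s); hsv=cv2.cvtColor(s["color"],cv2.COLOR_BGR2HSV)
    for nm,lo,hi in(("green",(50,150,60),(75,255,255)),("orange",(5,170,120),(16,255,255)),("yellow",(20,150,120),(32,255,255)),("blue",(105,180,60),(122,255,255))):
        m=cv2.inRange(hsv,lo,hi)&((s["depth"]>0)*255).astype(np.uint8)
        k,lab,st,ce=cv2.connectedComponentsWithStats(m)
        for i in range(1,k):
            if st[i,4]<12: continue
            q=P[lab==i]; md=np.median(q,0)
            if md[2]<0.0 or md[2]>.3 or md[0]<.2: continue
            print(n,nm,st[i],np.round(md,3),np.round(np.percentile(q,5,0),3),np.round(np.percentile(q,95,0),3))
E
```

```text
side green [266 196   7  10  38] [0.574 0.226 0.206] [0.57  0.205 0.194] [0.578 0.244 0.213]
side green [212 236   2  11  17] [0.64  0.467 0.157] [0.631 0.452 0.148] [0.653 0.479 0.162]
side green [198 295   9  14  55] [0.482 0.689 0.156] [0.47  0.681 0.141] [0.503 0.695 0.162]
side orange [391  97  11   6  33] [ 0.556 -0.971  0.206] [ 0.213 -0.998  0.202] [0.585 0.04  0.59 ]
side orange [246 215   7  11  43] [0.564 0.358 0.203] [0.561 0.339 0.194] [0.568 0.375 0.213]
side yellow [377  94  25  45 805] [ 0.573 -0.899  0.14 ] [ 0.523 -1.02   0.022] [ 0.631 -0.882  0.204]
side yellow [343 168   6   8  31] [ 0.473 -0.192  0.154] [ 0.469 -0.214  0.143] [ 0.476 -0.174  0.165]
side yellow [ 75 362  33  16 217] [0.655 0.958 0.04 ] [0.611 0.946 0.037] [0.699 0.971 0.043]
side blue [324 191  27  23 298] [ 0.473 -0.135  0.021] [ 0.457 -0.217  0.   ] [ 0.5   -0.069  0.041]
side blue [128 247  15  11  24] [0.887 0.602 0.09 ] [0.881 0.577 0.086] [0.89  0.625 0.092]
side blue [136 257  11   8  19] [0.874 0.596 0.052] [0.865 0.57  0.044] [0.879 0.612 0.058]
side blue [114 333  11   6  29] [0.71  0.833 0.008] [0.698 0.826 0.005] [0.719 0.842 0.012]
top green [208 178   9   7  33] [0.644 0.462 0.16 ] [0.634 0.449 0.146] [0.654 0.475 0.168]
top green [269 195  10   4  30] [0.578 0.224 0.213] [0.573 0.209 0.207] [0.582 0.239 0.22 ]
top green [144 209   6  10  31] [0.492 0.683 0.156] [0.476 0.678 0.138] [0.505 0.689 0.165]
top orange [232 194  11   4  38] [0.568 0.356 0.213] [0.563 0.339 0.202] [0.576 0.371 0.221]
top blue [185 132  12   3  20] [0.888 0.595 0.093] [0.884 0.579 0.086] [0.896 0.619 0.099]
```

View pics/c1.png

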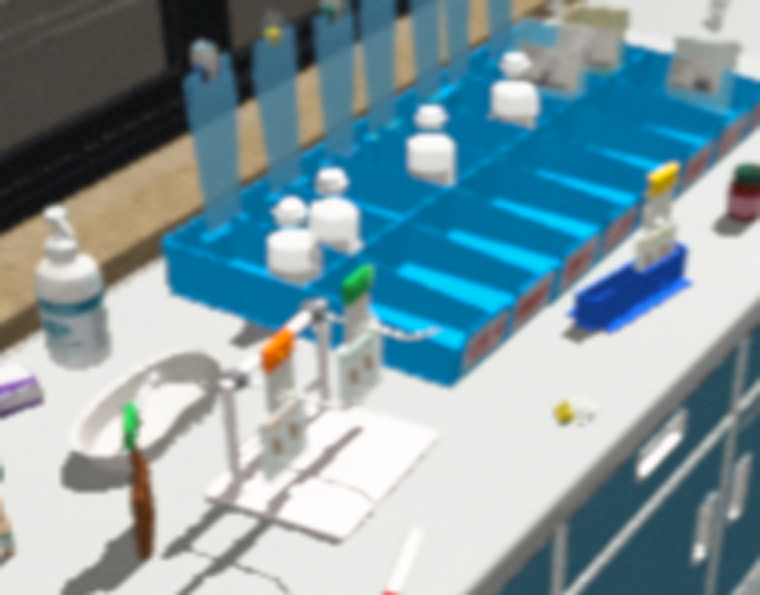

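The crop confirms it: the clear pack with the green grip hangs on the stand's right hook (crop (357,285)), orange is on the left, and the brown pack stands free. The blue rack's empty bay is at crop (605,295), next to the yellow pack. I'll move up and over the rack, then view it with the wrist camera.

```bash
python3 -m handwheel '[0,35,47,20,0,0,9.04,0,35,47,20,0,0,9.04,0,35,47,20,0,0,9.04,0,35,47,20,0,0,9.04,0,35,47,20,0,0,9.04,0,35,47,20,0,0,9.04,0,35,47,20,0,0,9.04,0,35,47,20,0,0,9.04,0,0,0,0,0,0,0]' 15
python3 - <<'E'
from h import *
s=snap("wrist"); cv2.imwrite("pics/w1.png",s["color"]); np.savez("w10.npz",**s)
st=env.get_state(); print(st["eef_pos"],st["eef_rot"],st["joints"],st["ft_force"])
P=pts(s); hsv=cv2.cvtColor(s["color"],cv2.COLOR_BGR2HSV)
m=cv2.inRange(hsv,(105,150,40),(125,255,255))>0
for lo,hi in((.035,.06),(-.005,.015)):
    q=P[m&(P[...,2]>lo)&(P[...,2]<hi)&(s["depth"]>0)]
    print(len(q),np.round(np.percentile(q,[1,50,99],axis=0),4),cv2.minAreaRect((q[:,:2]*1000).astype(np.float32)))
E
```

```text
time: 1.27
eef_pos: [0.4722, -0.2164, 0.3984]
eef_rot: [[0.003, -0.007, 1.0], [-0.001, 1.0, 0.007], [-1.0, -0.001, 0.003]]
ft_force: [-0.1, -0.1, -0.1]
width: 1.0
[ 0.47088435 -0.21802229  0.39710653] [[ 8.59460498e-04 -3.42881668e-03  9.99993752e-01]
 [-8.64036424e-04  9.99993746e-01  3.42955927e-03]
 [-9.99999257e-01 -8.66978596e-04  8.56492501e-04]] [-5.85517013e-01 -9.15739334e-02  1.55827651e+00 -2.46450490e-04
  1.67369628e+00 -5.88971671e-01] [-0.20899733 -0.74115176 -0.59336071]
501 [[ 0.4597 -0.2353  0.0369]
 [ 0.4846 -0.135   0.0446]
 [ 0.5085 -0.0707  0.0471]] ((483.1087951660156, -154.14730834960938), (169.93898010253906, 28.254533767700195), 80.50354766845703)
2084 [[ 0.4461 -0.2283  0.0009]
 [ 0.4898 -0.1364  0.0036]
 [ 0.5225 -0.0755  0.0076]] ((483.4654846191406, -154.691162109375), (163.90428161621094, 62.68426513671875), 80.44597625732422)
```

View pics/w1.png

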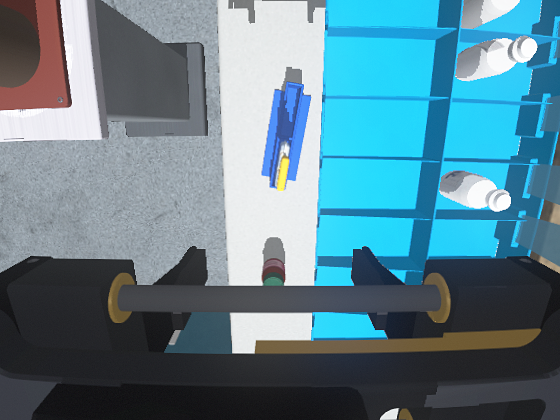

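The wrist image shows the rack tilted to the image's upper right. The empty bay is at (290,110) and yellow at (283,175). The rack's yaw is about -9.5° and the free bay centre is about (0.490,-0.113). Next I'll look at the stand.

```bash
python3 -m handwheel '[0,7.5,51,-5,0,0,0,0,7.5,51,-5,0,0,0,0,7.5,51,-5,0,0,0,0,7.5,51,-5,0,0,0,0,7.5,51,-5,0,0,0,0,7.5,51,-5,0,0,0,0,7.5,51,-5,0,0,0,0,7.5,51,-5,0,0,0,0,0,0,0,0,0,0]'
python3 - <<'E'
from h import *
s=snap("wrist"); cv2.imwrite("pics/w2.png",cv2.resize(s["color"][0:300],None,fx=1.42,fy=1.42,interpolation=cv2.INTER_CUBIC)); np.savez("w20.npz",**s)
st=env.get_state(); print(st["eef_pos"],st["joints"])
P=pts(s); hsv=cv2.cvtColor(s["color"],cv2.COLOR_BGR2HSV); ok=s["depth"]>0
def rect(q): return cv2.minAreaRect((q[:,:2]*1000).astype(np.float32))
for nm,lo,hi in(("green",(50,120,60),(75,255,255)),("orange",(5,150,120),(16,255,255))):
    m=(cv2.inRange(hsv,lo,hi)>0)&ok
    m&=(P[...,2]>.18)&(P[...,2]<.24)
    q=P[m]; t=q[q[:,2]>np.percentile(q[:,2],95)-.008]
    print(nm,len(q),np.round(np.percentile(q,[2,50,98],axis=0),4),len(t),t.mean(0),rect(t))
m=ok&(P[...,2]>.14)&(P[...,2]<.168)&(P[...,0]>.57)&(P[...,1]>.12)&(P[...,1]<.47)&(hsv[...,1]<60)
v,u=np.nonzero(m); print(np.c_[u,v,(P[m]*1000).round()].astype(int)[::max(1,len(u)//40)])
w=ok&(P[...,2]>.005)&(P[...,2]<.018)&(P[...,0]>.4)&(P[...,1]>.1)&(P[...,1]<.5)&(hsv[...,1]<60)
w=cv2.morphologyEx(w.astype(np.uint8),cv2.MORPH_OPEN,np.ones((5,5)))>0
print("plate",w.sum(),rect(P[w]))
E
```

```text
time: 2.45
eef_pos: [0.5295, 0.1898, 0.3543]
eef_rot: [[-0.003, -0.001, 1.0], [-0.0, 1.0, 0.001], [-1.0, -0.0, -0.003]]
ft_force: [-0.9, -0.6, 0.6]
width: 1.002
[0.52965795 0.18818075 0.35483499] [ 2.01496038e-01  2.13219261e-02  1.52523684e+00 -6.99272306e-04
  1.59801820e+00  2.01217917e-01]
green 400 [[0.5731 0.205  0.203 ]
 [0.5784 0.2241 0.2125]
 [0.5843 0.2442 0.2141]] 385 [0.57863123 0.22443681 0.21239159] ((578.5324096679688, 224.13975524902344), (9.762378692626953, 41.756439208984375), 5.3755645751953125)
orange 695 [[0.5627 0.3349 0.1955]
 [0.5676 0.355  0.2123]
 [0.5745 0.3749 0.2143]] 616 [0.56838055 0.35482976 0.21212539] ((568.8684692382812, 355.6342468261719), (10.457198143005371, 43.165626525878906), 4.525977611541748)
[[358  19 611 380 153]
 [358  25 611 374 155]
 [365  29 618 369 158]
 [356  33 609 365 157]
 [353  36 606 363 155]
 [361  38 614 360 158]
 [351  40 605 359 153]
 [332  42 585 357 151]
 [351  43 605 356 152]
 [354  45 608 353 157]
 [355  48 609 351 155]
 [361  52 616 347 154]
 [360  57 615 342 154]
 [356  62 613 338 149]
 [356  66 613 334 148]
 [361  71 617 328 155]
 [359  77 616 322 154]
 [362  82 619 317 155]
 [365  87 623 312 153]
 [357  93 615 306 150]
 [361  98 619 300 155]
 [364 103 622 295 155]
 [357 109 616 289 150]
 [360 114 619 283 152]
 [363 119 623 278 155]
 [365 124 625 273 154]
 [361 130 621 266 154]
 [359 136 620 259 151]
 [367 141 629 254 154]
 [362 147 624 247 154]
 [365 151 627 243 155]
 [369 155 632 238 155]
 [371 158 634 235 158]
 [357 161 619 231 154]
 [335 163 594 228 151]
 [349 164 611 227 151]
 [364 165 626 227 159]
 [366 167 629 225 159]
 [371 170 636 221 156]
 [321 175 578 214 151]
 [322 185 579 203 156]]
plate 10588 ((698.6468505859375, 292.37432861328125), (259.37677001953125, 615.8125610351562), 80.08355712890625)
```

View pics/w2.png

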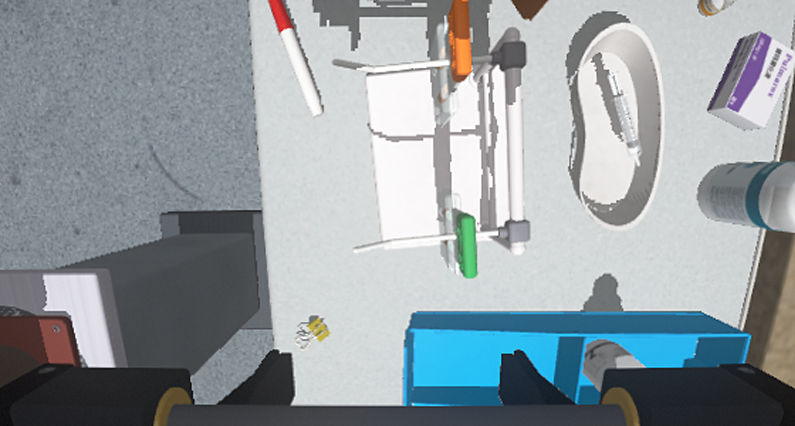

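The picture shows the stand with orange at (459,40) and green at (468,245) on the right hook, whose tip ends at (355,250). I'll estimate the hook geometry from this same picture.

```bash
python3 - <<'E'
from h import *
s=dict(np.load("w20.npz")); P=pts(s); ok=s["depth"]>0
hsv=cv2.cvtColor(s["color"],cv2.COLOR_BGR2HSV)
m=ok&(P[...,2]>.13)&(P[...,2]<.19)&(P[...,0]>.45)&(P[...,0]<.65)&(P[...,1]>.19)&(P[...,1]<.42)
a=np.radians(4.4); X=np.array([np.cos(a),np.sin(a)]); Y=np.array([-X[1],X[0]])
# rail: columns
q=P[m&(P[...,0]>.6)]; q=q[(q[:,1]>.25)&(q[:,1]<.33)]
f=np.polyfit(q[:,1],q[:,0],1); print("rail slope deg",-np.degrees(np.arctan(f[0])),"x at .2245",np.polyval(f,.2245),"z",np.percentile(q[:,2],[50,95]))
for name,yl in(("R",(.19,.26)),("L",(.33,.40))):
    q=P[m&(P[...,1]>yl[0])&(P[...,1]<yl[1])&(P[...,0]<.61)]
    sx=q[:,:2]@X; sy=q[:,:2]@Y
    for b in np.arange(np.floor(sx.min()*200)/200,sx.max(),.005):
        k=(sx>=b)&(sx<b+.005)
        if k.sum(): print(name,round(b+.0025,4),k.sum(),"y %.4f z %.4f zmax %.4f"%(np.median(sy[k]),np.median(q[k,2]),q[k,2].max()), "wx %.3f"%np.median(q[k,0]))
E
```

```text
rail slope deg 5.514770982361152 x at .2245 0.6276682896580537 z [0.1539671  0.15582465]
R 0.5075 2 y 0.1779 z 0.1706 zmax 0.1715 wx 0.494
R 0.5125 20 y 0.1779 z 0.1703 zmax 0.1724 wx 0.498
R 0.5175 19 y 0.1783 z 0.1665 zmax 0.1703 wx 0.503
R 0.5225 19 y 0.1785 z 0.1625 zmax 0.1660 wx 0.507
R 0.5275 16 y 0.1789 z 0.1589 zmax 0.1609 wx 0.512
R 0.5325 20 y 0.1789 z 0.1558 zmax 0.1573 wx 0.517
R 0.5375 16 y 0.1793 z 0.1521 zmax 0.1542 wx 0.522
R 0.5425 16 y 0.1793 z 0.1508 zmax 0.1523 wx 0.527
R 0.5475 14 y 0.1795 z 0.1502 zmax 0.1530 wx 0.532
R 0.5525 19 y 0.1803 z 0.1505 zmax 0.1522 wx 0.537
R 0.5575 16 y 0.1794 z 0.1506 zmax 0.1524 wx 0.542
R 0.5625 15 y 0.1797 z 0.1510 zmax 0.1527 wx 0.548
R 0.5675 17 y 0.1795 z 0.1511 zmax 0.1519 wx 0.552
R 0.5725 18 y 0.1801 z 0.1507 zmax 0.1521 wx 0.557
R 0.5775 16 y 0.1802 z 0.1504 zmax 0.1522 wx 0.562
R 0.5825 16 y 0.1799 z 0.1504 zmax 0.1516 wx 0.567
R 0.5875 112 y 0.1824 z 0.1318 zmax 0.1893 wx 0.573
R 0.5925 277 y 0.1824 z 0.1356 zmax 0.1894 wx 0.576
R 0.5975 50 y 0.2049 z 0.1330 zmax 0.1621 wx 0.580
R 0.6025 2 y 0.1991 z 0.1301 zmax 0.1301 
[... 888 characters left out ...]
.3104 z 0.1509 zmax 0.1522 wx 0.542
L 0.5725 25 y 0.3111 z 0.1511 zmax 0.1523 wx 0.547
L 0.5775 25 y 0.3110 z 0.1505 zmax 0.1522 wx 0.552
L 0.5825 20 y 0.3116 z 0.1509 zmax 0.1522 wx 0.557
L 0.5875 107 y 0.3129 z 0.1319 zmax 0.1894 wx 0.562
L 0.5925 368 y 0.3112 z 0.1360 zmax 0.1890 wx 0.567
L 0.5975 44 y 0.2897 z 0.1369 zmax 0.1863 wx 0.572
L 0.6025 19 y 0.2893 z 0.1318 zmax 0.1333 wx 0.578
L 0.6125 18 y 0.3114 z 0.1511 zmax 0.1522 wx 0.587
L 0.6175 24 y 0.3112 z 0.1511 zmax 0.1529 wx 0.592
L 0.6225 24 y 0.3117 z 0.1509 zmax 0.1523 wx 0.597
L 0.6275 52 y 0.3118 z 0.1527 zmax 0.1544 wx 0.602
L 0.6325 99 y 0.3105 z 0.1550 zmax 0.1590 wx 0.607
L 0.6375 50 y 0.3252 z 0.1507 zmax 0.1592 wx 0.609
```

The right tip rises about 36° with almost no sideways bend (about -2°). The stand's yaw is about 5.3° and the elbow is about 55 mm ahead of the pack. I'll approach above the grip and check the alignment.

```bash
python3 -m handwheel '[0,16.5,12,-20,0,0,1.3,0,16,11.5,-30,0,0,1.3,0,16,11.5,-32,0,0,1.3,0,0,0,-30,0,0,1.3,0,0,0,0,0,0,0,0,0,0,0,0,0,0]'
cat > m.py <<'E'
from h import *
def meas(s,yaw=5.3):
    P=pts(s); hsv=cv2.cvtColor(s["color"],cv2.COLOR_BGR2HSV); ok=s["depth"]>0
    m=(cv2.inRange(hsv,(50,120,60),(75,255,255))>0)&ok&(P[...,2]>.17)&(P[...,2]<.3)&(P[...,1]<.4)
    q=P[m]; t=q[q[:,2]>np.percentile(q[:,2],95)-.006]
    r=cv2.minAreaRect((t[:,:2]*1000).astype(np.float32)); print("grip",np.round(r[0],1),np.round(r[1],1),round(r[2],1),"top",np.percentile(q[:,2],[50,95]).round(4))
    a=np.radians(yaw); X=np.array([np.cos(a),np.sin(a)]); Y=np.array([-X[1],X[0]]); g=np.array(r[0])/1000
    m=ok&(P[...,2]>.14)&(P[...,2]<.18)&(P[...,0]>.45)&(P[...,0]<.65)&(P[...,1]>.19)&(P[...,1]<.25)&(hsv[...,1]<70)
    q=P[m]; sx=(q[:,:2]-g)@X; sy=(q[:,:2]-g)@Y
    for b in np.arange(-.12,.05,.005):
        k=(sx>=b)&(sx<b+.005)
        if k.sum()>4: print("%.1f n%d y %.1f z %.1f"%(1e3*b+2.5,k.sum(),1e3*np.median(sy[k]),1e3*np.median(q[k,2])),end="; ")
    print()
E
python3 - <<'E'
from m import *
ps=np.array([env.get_state()["eef_pos"] for _ in range(3)])
s=snap("wrist"); np.savez("w30.npz",**s); cv2.imwrite("pics/w3.png",s["color"]); meas(s)
st=env.get_state(); print(ps,st["eef_pos"],st["eef_rot"].round(4),st["ft_force"])
E
```

```text
time: 3.25
eef_pos: [0.5792, 0.2221, 0.2459]
eef_rot: [[0.001, -0.088, 0.996], [0.0, 0.996, 0.088], [-1.0, -0.0, 0.001]]
ft_force: [0.2, 0.3, 0.1]
width: 1.0
grip [579.2 224.9] [ 9.4 42. ] 5.4 top [0.2125 0.2136]
-82.5 n35 y -0.4 z 169.9; -77.5 n42 y -0.4 z 166.9; -72.5 n40 y -0.1 z 163.3; -67.5 n38 y 0.1 z 159.9; -62.5 n38 y 0.4 z 156.8; -57.5 n37 y 0.5 z 152.9; -52.5 n29 y 0.6 z 150.8; -47.5 n30 y 0.7 z 151.0; -42.5 n28 y 0.7 z 150.8; -37.5 n29 y 0.5 z 150.7; -32.5 n29 y 0.7 z 151.0; -27.5 n30 y 0.8 z 151.1; -22.5 n30 y 0.6 z 150.9; -17.5 n30 y 0.7 z 150.9; -12.5 n30 y 0.7 z 150.9; -7.5 n15 y 0.8 z 151.3; -2.5 n23 y 22.1 z 161.8; 2.5 n23 y 22.1 z 162.3; 7.5 n24 y 0.8 z 150.3; 12.5 n36 y 0.8 z 150.6; 17.5 n35 y 0.7 z 150.3; 22.5 n36 y 0.7 z 150.5; 27.5 n33 y 1.0 z 150.7; 32.5 n52 y 1.0 z 151.0; 37.5 n62 y 1.9 z 152.8; 42.5 n228 y 3.3 z 155.4; 47.5 n269 y 3.2 z 155.5; 
[[0.57918093 0.22213782 0.24588912]
 [0.57918093 0.22213782 0.24588912]
 [0.57918093 0.22213782 0.24588912]] [0.57945052 0.22258611 0.24659517] [[ 2.70e-03 -8.89e-02  9.96e-01]
 [ 5.00e-04  9.96e-01  8.89e-02]
 [-1.00e+00  2.00e-04  2.70e-03]] [-0.86571923  0.58150563 -0.16818373]
```

View pics/w3.png

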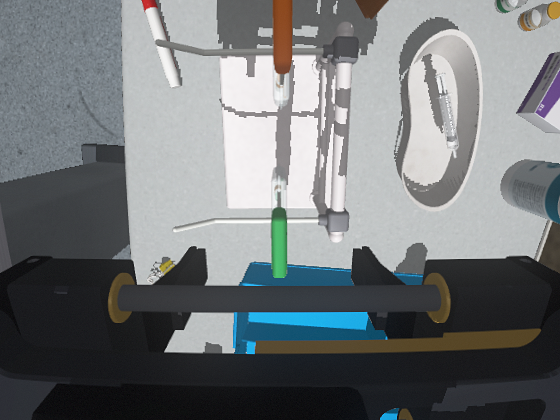

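The fingers straddle the green grip (279,240), and both hooks are clear in the picture. I'll go down and close with a light grip, so that the grip slips before the tab is loaded.

```bash
python3 -m handwheel '[0,0,1,-13,0,0,0,0,0,1,-13,0,0,0,100,0,0,-12,0,0,0,200,0,0,-12,0,0,0,200,0,0,0,0,0,0,210,0,0,0,0,0,0,220,0,0,0,0,0,0,230,0,0,0,0,0,0,255,0,0,0,0,0,0,255,0,0,0,0,0,0]' 4
python3 -m handwheel '[255,0,0,0,0,0,0,255,0,0,0,0,0,0]' 4
python3 - <<'E'
from m import *
f=[]
s=snap("wrist"); np.savez("w40.npz",**s); cv2.imwrite("pics/w4.png",s["color"]); meas(s)
st=env.get_state(); print(st["eef_pos"],st["ft_force"],st["width"]*87)
E
```

```text
time: 4.55
eef_pos: [0.5785, 0.2256, 0.1946]
eef_rot: [[0.0, -0.091, 0.996], [0.0, 0.996, 0.091], [-1.0, 0.0, 0.0]]
ft_force: [0.4, -1.1, -0.1]
width: 0.173
time: 4.8
eef_pos: [0.5785, 0.2256, 0.1946]
eef_rot: [[0.0, -0.091, 0.996], [-0.0, 0.996, 0.091], [-1.0, -0.0, 0.0]]
ft_force: [0.4, -0.3, 0.1]
width: 0.117
grip [578.8 224.8] [10.  43.4] 4.6 top [0.2125 0.2136]
-82.5 n42 y -0.3 z 170.2; -77.5 n68 y -0.3 z 167.6; -72.5 n64 y -0.2 z 163.4; -67.5 n64 y 0.2 z 160.2; -62.5 n60 y 0.2 z 156.5; -57.5 n56 y 0.6 z 152.9; -52.5 n51 y 0.8 z 150.9; -47.5 n48 y 0.7 z 150.8; -42.5 n50 y 0.9 z 150.9; -37.5 n50 y 0.8 z 150.5; -32.5 n49 y 0.8 z 150.7; -27.5 n49 y 0.6 z 150.7; -22.5 n53 y 0.9 z 151.1; -17.5 n37 y 1.4 z 150.8; -12.5 n27 y 1.9 z 150.9; -7.5 n25 y 1.4 z 150.9; -2.5 n41 y 22.1 z 165.2; 2.5 n46 y 22.1 z 164.5; 7.5 n29 y 1.3 z 150.3; 12.5 n25 y 2.1 z 150.8; 17.5 n37 y 1.4 z 150.9; 22.5 n45 y 0.8 z 150.7; 27.5 n41 y 1.0 z 150.7; 32.5 n69 y 1.1 z 151.3; 37.5 n99 y 2.0 z 152.6; 42.5 n281 y 5.5 z 155.1; 47.5 n309 y 8.4 z 156.5; 
[0.57847272 0.22558333 0.19458637] [ 0.75400982 -0.09658586  0.24088816] 9.8597700223124
```

Grasped: opening 10 mm. I'll lift 2.8 mm to the middle of the play, read the force and run along the level part.

```bash
python3 -m handwheel '[255,0,0,1,0,0,0,255,0,0,1,0,0,0,255,0,0,0.8,0,0,0,255,0,0,0,0,0,0]' 4
cat > f.py <<'E'
from m import *
F=[];T=[];p=[]
for _ in range(5):
    st=env.get_state(); F.append(st["ft_force"]);T.append(st["torque"]);p.append(st["eef_pos"]); env.snapshot("top")
print("F",np.mean(F,0).round(2),np.std(F,0).round(2),"T",np.mean(T,0).round(3),"p",(np.mean(p,0)*1e3).round(1),"w",round(st["width"]*87,1))
E
python3 f.py
```

```text
time: 5.35
eef_pos: [0.5785, 0.2256, 0.1974]
eef_rot: [[0.0, -0.091, 0.996], [0.0, 0.996, 0.091], [-1.0, 0.0, 0.0]]
ft_force: [-0.6, -0.3, -0.3]
width: 0.115
F [-0.31  0.07 -0.56] [0.42 0.4  0.47] T [-0.004 -0.109  0.001] p [578.4 225.6 197.3] w 9.7
```

```bash
python3 -m handwheel '[255,-6.5,-0.6,0,0,0,0,255,-6.5,-0.6,0,0,0,0,255,-6.5,-0.6,0,0,0,0,255,-6.5,-0.6,0,0,0,0,255,-6.5,-0.6,0,0,0,0,255,-6.5,-0.6,0,0,0,0,255,-6.5,-0.6,0,0,0,0,255,0,0,0,0,0,0,255,0,0,0,0,0,0]' 4
python3 f.py
```

```text
time: 6.72
eef_pos: [0.5331, 0.2214, 0.1974]
eef_rot: [[0.0, -0.091, 0.996], [0.0, 0.996, 0.091], [-1.0, 0.0, 0.0]]
ft_force: [-0.2, 0.0, -0.5]
width: 0.119
F [-0.01 -0.16 -0.36] [0.39 0.2  0.54] T [-0.007 -0.081  0.026] p [533.1 221.4 197.4] w 10.3
```

```bash
python3 - <<'E'
from m import *
s=snap("wrist"); meas(s)
E
```

```text
grip [533.4 220.7] [10.  42.8] 4.5 top [0.2153 0.2163]
-37.5 n22 y -0.0 z 169.6; -32.5 n56 y 0.1 z 167.0; -27.5 n58 y 0.1 z 163.5; -22.5 n56 y 0.3 z 160.3; -17.5 n35 y 0.9 z 157.0; -12.5 n24 y 1.5 z 152.2; -7.5 n29 y 0.4 z 151.2; -2.5 n44 y 21.9 z 163.4; 2.5 n47 y 21.9 z 161.1; 7.5 n35 y 0.7 z 150.7; 12.5 n28 y 1.3 z 150.7; 17.5 n38 y 0.9 z 150.7; 22.5 n42 y 0.7 z 150.8; 27.5 n42 y 0.5 z 151.0; 32.5 n42 y 0.6 z 150.9; 37.5 n45 y 0.5 z 150.7; 42.5 n49 y 0.8 z 150.8; 47.5 n50 y 0.8 z 150.6;
```

The elbow is 9 mm ahead and the slope is about 0.685. I'll go to the elbow, then climb in small steps with force checks.

```bash
python3 -m handwheel '[255,-4,-0.37,0,0,0,0,255,-4,-0.37,0,0,0,0,255,-2,-0.2,0.8,0,0,0,255,-2,-0.2,1.4,0,0,0,255,-2,-0.22,1.4,0,0,0,255,-2,-0.22,1.4,0,0,0,255,0,0,0,0,0,0]' 4
python3 f.py
```

```text
time: 7.9
eef_pos: [0.517, 0.2198, 0.2026]
eef_rot: [[0.0, -0.091, 0.996], [0.0, 0.996, 0.091], [-1.0, 0.0, 0.0]]
ft_force: [0.3, -0.1, 0.3]
width: 0.114
F [-0.31 -0.15 -0.57] [0.41 0.35 0.83] T [ 0.    -0.101 -0.012] p [517.  219.8 202.4] w 9.9
```

```bash
python3 -m handwheel '[255,-2,-0.22,1.4,0,0,0,255,-2,-0.22,1.4,0,0,0,255,-2,-0.22,1.4,0,0,0,255,-2,-0.22,1.3,0,0,0,255,0,0,0,0,0,0]' 4
python3 f.py; python3 - <<'E'
from m import *
s=snap("wrist"); meas(s)
E
```

```text
time: 8.78
eef_pos: [0.5089, 0.219, 0.2081]
eef_rot: [[0.0, -0.091, 0.996], [0.0, 0.996, 0.091], [-1.0, 0.0, 0.0]]
ft_force: [-0.4, 0.4, -0.0]
width: 0.115
F [-0.32  0.3  -0.54] [0.36 0.42 0.28] T [-0.019 -0.098 -0.003] p [508.9 218.9 207.9] w 10.4
grip [509.2 218.5] [10.4 43. ] 5.7 top [0.2257 0.2268]
-7.5 n136 y 13.1 z 144.7; -2.5 n226 y 21.6 z 146.2; 2.5 n248 y 20.8 z 146.1; 7.5 n126 y 10.1 z 144.9; 12.5 n45 y 0.5 z 152.5; 17.5 n42 y 0.8 z 150.9; 22.5 n39 y 0.6 z 151.0; 27.5 n40 y 0.8 z 150.7; 32.5 n41 y 0.7 z 150.5; 37.5 n42 y 0.7 z 151.0; 42.5 n39 y 1.0 z 150.7; 47.5 n40 y 0.5 z 150.7;
```

No slip and no extra force, so I'll continue.

```bash
python3 -m handwheel '[255,-2,-0.22,1.4,0,0,0,255,-2,-0.22,1.4,0,0,0,255,-2,-0.22,1.3,0,0,0,255,-2,-0.22,1.4,0,0,0,255,0,0,0,0,0,0]' 4
python3 f.py; python3 - <<'E'
from m import *
s=snap("wrist"); meas(s)
E
```

```text
time: 9.7
eef_pos: [0.5009, 0.2181, 0.2136]
eef_rot: [[0.0, -0.091, 0.996], [0.0, 0.996, 0.091], [-1.0, 0.0, 0.0]]
ft_force: [-0.2, 0.5, -0.8]
width: 0.113
F [ 0.15  0.04 -0.83] [0.18 0.37 0.49] T [-0.015 -0.094 -0.002] p [500.9 218.  213.4] w 9.9
grip [501.3 217.5] [10.  43.7] 4.5 top [0.2312 0.2323]
-7.5 n147 y 18.0 z 150.2; -2.5 n214 y 21.7 z 151.5; 2.5 n251 y 21.2 z 151.6; 7.5 n130 y 10.2 z 150.0; 12.5 n46 y 0.6 z 158.3; 17.5 n37 y 0.9 z 155.1; 22.5 n43 y 1.1 z 151.2; 27.5 n38 y 1.0 z 150.8; 32.5 n40 y 1.3 z 150.9; 37.5 n42 y 1.1 z 150.8; 42.5 n37 y 1.1 z 150.9; 47.5 n40 y 1.2 z 150.5;
```

```bash
python3 -m handwheel '[255,-2,-0.22,1.4,0,0,0,255,-2,-0.22,1.4,0,0,0,255,-2,-0.22,1.3,0,0,0,255,-2,-0.22,1.4,0,0,0,255,-2,-0.22,1.4,0,0,0,255,-2,-0.22,1.4,0,0,0,255,-2,-0.22,1,0,0,0,255,0,0,0,0,0,0]' 4
python3 f.py; python3 - <<'E'
from m import *
s=snap("wrist"); meas(s); cv2.imwrite("pics/w5.png",s["color"][100:320,100:460])
E
```

```text
time: 11.0
eef_pos: [0.4869, 0.2165, 0.2228]
eef_rot: [[0.0, -0.091, 0.996], [0.0, 0.996, 0.091], [-1.0, 0.0, 0.0]]
ft_force: [-0.6, -0.4, -1.0]
width: 0.116
F [-0.36 -0.03 -1.07] [0.55 0.54 0.34] T [-0.025 -0.101  0.03 ] p [486.9 216.5 222.7] w 9.9
grip [487.2 216. ] [ 9.9 43.7] 4.6 top [0.2404 0.2416]
-7.5 n149 y 17.9 z 159.0; -2.5 n242 y 22.7 z 160.8; 2.5 n280 y 22.0 z 160.6; 7.5 n126 y 14.0 z 159.3; 12.5 n44 y 0.3 z 168.4; 17.5 n41 y 0.4 z 164.2; 22.5 n40 y 0.4 z 161.0; 27.5 n38 y 0.8 z 157.4; 32.5 n36 y 0.9 z 153.9; 37.5 n36 y 1.1 z 150.8; 42.5 n37 y 0.6 z 150.7; 47.5 n37 y 0.7 z 150.7;
```

View pics/w5.png

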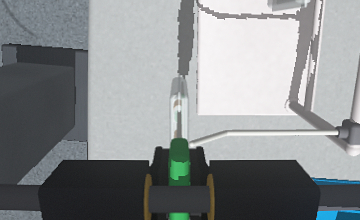

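The crop shows the tip's end (195,143) clear of the pack's web: the pack is off the hook. I'll raise the grip force and move away.

```bash
python3 -m handwheel '[255,-2,-0.2,1,0,0,0,255,-4,-0.4,1,0,0,0,255,-6,-0.5,2,0,0,0,255,-8,-0.7,4,0,0,0,255,-8,-0.7,10,0,0,0,255,-2,0,15,0,0,0,255,0,0,15,0,0,0,255,0,0,8,0,0,0,255,0,0,0,0,0,0,255,0,0,0,0,0,0]' 12
python3 f.py; python3 - <<'E'
from m import *
s=snap("wrist"); meas(s)
E
```

```text
time: 12.55
eef_pos: [0.4568, 0.2139, 0.2781]
eef_rot: [[-0.001, -0.091, 0.996], [-0.0, 0.996, 0.091], [-1.0, -0.0, -0.001]]
ft_force: [0.8, -0.5, -0.9]
width: 0.111
F [ 0.09 -0.15 -0.89] [0.53 0.21 0.32] T [ 0.013 -0.112  0.012] p [456.7 213.9 277.9] w 9.7
grip [457.  213.8] [10.4 43.6] 5.7 top [0.296  0.2971]
-2.5 n35 y 33.6 z 160.2; 2.5 n39 y 33.3 z 161.9; 7.5 n11 y 31.8 z 163.3; 37.5 n12 y -0.5 z 170.7; 42.5 n27 y -0.2 z 168.2; 47.5 n25 y -0.1 z 164.7;
```

The pack is held clear of the hook: foot at z ≈ 0.137, and grip and TCP agree to 0.5 mm. Now to above the free bay.

```bash
python3 -m handwheel '[255,4.2,-25,0,0,0,-1.85,255,4.2,-45,0,0,0,-1.85,255,4.2,-48,0,0,0,-1.85,255,4.2,-48,0,0,0,-1.85,255,4.2,-48,0,0,0,-1.85,255,4.2,-48,0,0,0,-1.85,255,4.2,-45,0,0,0,-1.85,255,4,-20,0,0,0,-1.85,255,0,0,0,0,0,0,255,0,0,0,0,0,0]' 12
python3 f.py; python3 - <<'E'
from m import *
s=snap("wrist"); np.savez("w60.npz",**s); cv2.imwrite("pics/w6.png",s["color"])
P=pts(s); hsv=cv2.cvtColor(s["color"],cv2.COLOR_BGR2HSV); ok=s["depth"]>0
m=(cv2.inRange(hsv,(50,120,60),(75,255,255))>0)&ok&(P[...,2]>.27); print("grip",cv2.minAreaRect((P[m][:,:2]*1e3).astype(np.float32)))
m=(cv2.inRange(hsv,(105,150,30),(125,255,255))>0)&ok&(P[...,2]>.034)&(P[...,2]<.055)&(P[...,1]<0)&(P[...,1]>-.26)&(P[...,0]<.53)&(P[...,0]>.44)
q=P[m]; print(len(q),cv2.minAreaRect((q[:,:2]*1e3).astype(np.float32)))
a=np.radians(-9.5); X=np.array([np.cos(a),np.sin(a)]);Y=np.array([-X[1],X[0]]); c=np.array([.4902,-.1131])
x=(q[:,:2]-c)@X*1e3; y=(q[:,:2]-c)@Y*1e3
print("y pct",np.percentile(y,[1,5,50,95,99]).round(1))
for b in range(-130,50,10):
    k=(y>=b)&(y<b+10)
    if k.sum(): print(b+5,k.sum(),x[k].min().round(1),x[k].max().round(1))
E
```

```text
time: 14.1
eef_pos: [0.4903, -0.112, 0.2785]
eef_rot: [[-0.0, 0.166, 0.986], [0.001, 0.986, -0.166], [-1.0, 0.001, -0.001]]
ft_force: [-0.3, -0.1, -1.2]
width: 0.114
F [-0.02  0.07 -0.97] [0.59 0.39 0.43] T [-0.037 -0.094  0.003] p [ 490.3 -111.8  278.6] w 10.1
grip ((490.21417236328125, -112.20368194580078), (44.20345687866211, 10.470699310302734), 81.05811309814453)
289 ((486.5350341796875, -131.18804931640625), (125.24897003173828, 27.55063819885254), 80.94035339355469)
y pct [-77.8 -70.8  15.3  43.2  43.3]
-85 1 13.6 13.6
-75 16 -14.0 13.6
-65 14 -13.9 13.5
-55 13 -13.8 13.4
-45 15 -13.7 13.3
-35 9 -13.6 13.2
-25 7 13.0 13.1
-15 8 12.9 13.0
-5 16 -13.3 12.9
5 25 -13.2 12.8
15 39 -13.1 12.7
25 44 -14.3 12.7
35 30 -12.9 12.5
45 52 -11.6 12.5
```

View pics/w6.png

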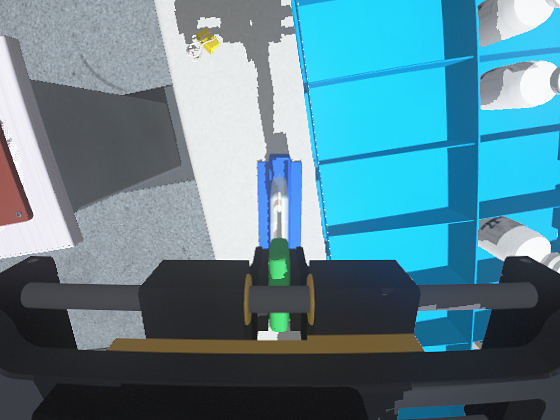

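The pack is over the bay in the wrist view, walls at (263,205) and (295,205). The offset is about (-0.4,-1.5) mm and the yaw agrees. I'll lower to just above the rim and then go slowly.

```bash
python3 -m handwheel '[255,-0.4,-1.5,-14,0,0,0,255,0,0,-24,0,0,0,255,0,0,-24,0,0,0,255,0,0,-14,0,0,0,255,0,0,-4,0,0,0,255,0,0,0,0,0,0,255,0,0,0,0,0,0]' 10
python3 f.py
python3 -m handwheel '[255,0,0,-5,0,0,0,255,0,0,-5,0,0,0,255,0,0,-5,0,0,0,255,0,0,-5,0,0,0,255,0,0,0,0,0,0]' 8
python3 f.py
```

```text
time: 15.28
eef_pos: [0.4906, -0.1148, 0.1997]
eef_rot: [[0.002, 0.167, 0.986], [-0.001, 0.986, -0.167], [-1.0, -0.0, 0.002]]
ft_force: [0.7, -0.4, -0.3]
width: 0.113
F [ 0.14 -0.15 -0.61] [0.29 0.31 0.3 ] T [ 0.007 -0.104  0.025] p [ 490.4 -114.7  199.5] w 10.2
time: 16.15
eef_pos: [0.4895, -0.1144, 0.1779]
eef_rot: [[-0.001, 0.167, 0.986], [0.0, 0.986, -0.167], [-1.0, 0.0, -0.001]]
ft_force: [0.5, 0.1, -0.5]
width: 0.113
F [-0.25 -0.   -0.63] [0.58 0.18 0.54] T [-0.024 -0.099 -0.001] p [ 489.9 -114.5  178.5] w 9.8
```

Foot at z ≈ 37 mm, inside the bay, with no contact force. I'll continue down.

```bash
python3 -m handwheel '[255,0,0,-6,0,0,0,255,0,0,-6,0,0,0,255,0,0,-6,0,0,0,255,0,0,-5,0,0,0,255,0,0,-4,0,0,0,255,0,0,0,0,0,0]' 8
python3 f.py
python3 -m handwheel '[255,0,0,-1,0,0,0,255,0,0,-1,0,0,0,255,0,0,-1,0,0,0,255,0,0,0,0,0,0]' 6
python3 f.py
```

```text
time: 17.15
eef_pos: [0.4897, -0.1144, 0.1512]
eef_rot: [[-0.001, 0.167, 0.986], [0.0, 0.986, -0.167], [-1.0, 0.0, -0.001]]
ft_force: [0.3, 0.4, 0.2]
width: 0.116
F [-0.24 -0.24 -0.62] [0.55 0.47 0.77] T [-0.035 -0.087  0.021] p [ 490.  -114.5  151.7] w 10.0
time: 17.9
eef_pos: [0.4899, -0.1145, 0.1485]
eef_rot: [[-0.0, 0.167, 0.986], [0.0, 0.986, -0.167], [-1.0, 0.0, -0.0]]
ft_force: [-0.2, 0.1, -0.7]
width: 0.113
F [-0.35 -0.19 -0.9 ] [0.23 0.24 0.37] T [-0.014 -0.073  0.013] p [ 489.9 -114.5  148.6] w 10.2
```

```bash
python3 -m handwheel '[255,0,0,-1,0,0,0,255,0,0,-0.7,0,0,0,255,0,0,0,0,0,0]' 5
python3 f.py
python3 -m handwheel '[255,0,0,-0.7,0,0,0,255,0,0,0,0,0,0]' 5
python3 f.py; python3 - <<'E'
from m import *
s=snap("wrist"); cv2.imwrite("pics/w7.png",s["color"]);P=pts(s); hsv=cv2.cvtColor(s["color"],cv2.COLOR_BGR2HSV); ok=s["depth"]>0
m=(cv2.inRange(hsv,(50,120,60),(75,255,255))>0)&ok&(P[...,2]>.12)&(P[...,2]<.2); print("grip",cv2.minAreaRect((P[m][:,:2]*1e3).astype(np.float32)),np.percentile(P[m][:,2],[50,95]))
E
```

```text
time: 18.52
eef_pos: [0.4899, -0.1145, 0.1468]
eef_rot: [[-0.0, 0.167, 0.986], [0.0, 0.986, -0.167], [-1.0, 0.0, -0.0]]
ft_force: [0.2, 0.3, -1.0]
width: 0.116
F [ 0.14 -0.29 -0.95] [0.17 0.42 0.26] T [-0.006 -0.106 -0.016] p [ 489.9 -114.5  146.9] w 10.0
time: 19.02
eef_pos: [0.4903, -0.1146, 0.1467]
eef_rot: [[0.001, 0.167, 0.986], [-0.0, 0.986, -0.167], [-1.0, -0.0, 0.001]]
ft_force: [0.2, 0.5, 2.6]
width: 0.118
F [-0.56  0.61  3.78] [0.51 0.35 0.74] T [ 0.117 -0.018 -0.007] p [ 490.3 -114.6  146.7] w 10.0
grip ((489.9868469238281, -114.6640853881836), (44.22254943847656, 10.58749008178711), 80.35595703125) [0.16430504 0.16562127]
```

Floor contact felt (+4 N), and the grip top at 0.1656 m puts the foot at about 5.6 mm, fully down while held. I'll release and retreat.

```bash
python3 -m handwheel '[225,0,0,0,0,0,0,215,0,0,0,0,0,0,200,0,0,0,0,0,0,150,0,0,0,0,0,0,100,0,0,0,0,0,0,100,0,0,0,0,0,0,100,0,0,10,0,0,0,100,0,0,20,0,0,0,100,0,0,30,0,0,0]'
python3 -m handwheel '[100,-10,-10,40,0,0,0,100,-10,-20,40,0,0,0,100,-10,-20,40,0,0,0,100,0,0,0,0,0,0,100,0,0,0,0,0,0]'
python3 - <<'E'
from m import *
s=snap("wrist"); cv2.imwrite("pics/w8.png",s["color"]);P=pts(s); hsv=cv2.cvtColor(s["color"],cv2.COLOR_BGR2HSV); ok=s["depth"]>0
for n,lo,hi in(("green",(50,120,60),(75,255,255)),("yellow",(20,150,120),(32,255,255))):
    m=(cv2.inRange(hsv,lo,hi)>0)&ok&(P[...,2]>.12)&(P[...,2]<.2)
    if m.sum(): print(n,cv2.minAreaRect((P[m][:,:2]*1e3).astype(np.float32)),np.percentile(P[m][:,2],[50,95]))
S=snap("side");cv2.imwrite("pics/s8.png",cv2.resize(S["color"][130:270,210:380],None,fx=4,fy=4,interpolation=cv2.INTER_CUBIC)); Q=pts(S); h=cv2.cvtColor(S["color"],cv2.COLOR_BGR2HSV)
for n,lo,hi,c in(("orange",(5,170,120),(16,255,255),(.565,.357)),("yellow",(20,150,120),(32,255,255),(.473,-.192)),("green",(50,150,60),(75,255,255),(.49,-.114))):
    m=(cv2.inRange(h,lo,hi)>0)&(S["depth"]>0)&(np.hypot(Q[...,0]-c[0],Q[...,1]-c[1])<.05)&(Q[...,2]>.1)
    print(n,m.sum(),np.median(Q[m],0).round(3))
print(env.get_state()["eef_pos"],env.get_state()["time"])
E
```

```text
time: 20.45
eef_pos: [0.4895, -0.1143, 0.2067]
eef_rot: [[-0.001, 0.167, 0.986], [0.001, 0.986, -0.167], [-1.0, 0.0, -0.001]]
ft_force: [0.1, 0.7, 0.4]
width: 0.602
time: 21.08
eef_pos: [0.4598, -0.1644, 0.3262]
eef_rot: [[0.0, 0.167, 0.986], [0.0, 0.986, -0.167], [-1.0, 0.0, 0.0]]
ft_force: [0.2, -0.8, 0.2]
width: 0.607
green ((489.221435546875, -114.97293090820312), (41.50790786743164, 9.846604347229004), 79.55662536621094) [0.16464841 0.16592829]
yellow ((477.3484802246094, -195.85191345214844), (41.713340759277344, 10.106839179992676), 80.68246459960938) [0.1646273  0.16590519]
orange 38 [0.564 0.358 0.202]
yellow 31 [ 0.473 -0.196  0.155]
green 26 [ 0.485 -0.109  0.156]
[ 0.45951303 -0.16383678  0.32495421] 21.175
```

View pics/s8.png

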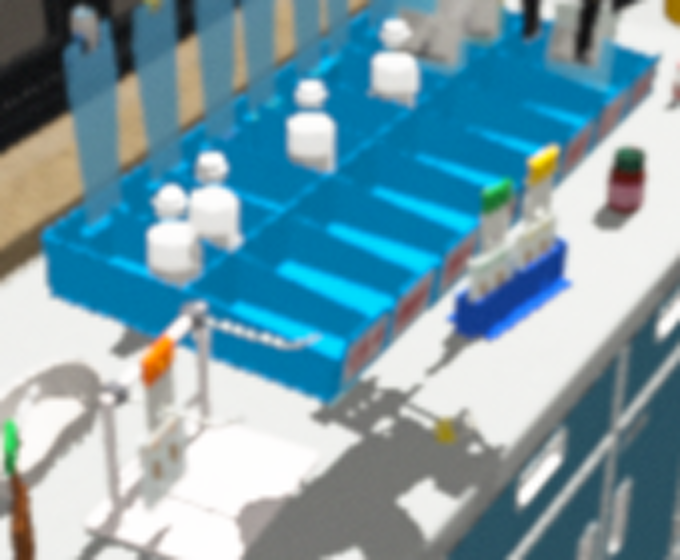

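The side crop shows green (497,195) upright in the rack beside yellow (541,165), with orange (157,360) still on its hook. I'll hand in.

```bash
python3 -c "
from plant import env
print(env.job_done())"
```

```text
the job is handed in; nothing more can be done
None
```

The green pack stands upright and fully down in the blue rack's empty bay, and I have handed the job in. It took about 21 s of the 72 s allowed. Handing in reports no verdict, so what follows is from my own checks.

- **Off the hook:** I gripped the pack at only 4 N, so it would slip before straining the tab. I lifted it 2.8 mm and followed the tip, which measured about 35° up and nearly straight. The wrist force along the tip stayed at about the pack's own weight, roughly 0.5–1 N.
- **Into the bay:** I lowered it until the floor pushed back with about 4 N, and let go only then.
- **Green pack at the end:** its grip top is at 165.9 mm, level with the yellow pack's, so the foot is on the bay floor. Its grip is within about 1.5 mm of the bay centre I measured.
- **Other packs:** orange and yellow are within 4 mm of their first readings, which is about the cameras' accuracy.
- **Disagreement:** the side camera put the green grip about 6 mm from where the wrist camera did. I trusted the closer wrist view, and the side picture also shows the pack seated upright in the rack.

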